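Present a bimetal cable lug to the laser diameter gauge

ROBOT

A 7-joint arm with a two-finger parallel gripper is mounted at the origin on the work surface. World frame = base frame: x ahead of the robot, y to its left, z up, the work surface at z = 0. Lengths are in mm, angles in rad, forces in N, time in s.
With the tool pointing down it reaches from about 400 to 750 mm from the base axis. Payload 19.5 kg.
Tool frame: the origin (TCP) lies between the finger pads; the fingertips stand 17 mm ahead of it and the grasp point (between the pads) lies 2 mm behind it (r.finger_overhang is the distance from the TCP to the fingertips, in mm); x points along the fingers, y is the direction in which the jaws open and shut, and the axes are right-handed (so a half turn about x gives the same grasp; the last joint's range is limited). The gripper opens to 85 mm and grips with 20 to 120 N. Pads are 22 mm wide; open, the fingers measure 114 mm over their backs; the gripper's body (76 mm by 85 mm) begins 54 mm behind the grasp point. The pads swing forward as they close: fully open they stand 13 mm farther back than shut.
Start: joints at [1.215, 0.707, -0.028, 1.485, 0.022, 0.951, -0.075], TCP at [177.481, -546.898, 248.268] pointing down, gripper open.
Joint ranges: [-2.71, 2.71], [-0.32, 2.16], [-1.57, 1.52], [0, 2.45], [-1.46, 4.6], [0, 2.02], [-2.83, 2.83]. Speed limits (rad/s): [1.89, 1.89, 2.57, 2.57, 3.01, 3.01, 3.01].

INTERFACE

Orientations are given as a unit quaternion [w, x, y, z].
In Python, from bench import r gives the robot as it stands.
- The arm moves only by the tool arm_command, never from a script. Its argument "increments" is a list of rows, each an object of numbers: "x", "y", "z": the shift along the tool's x, y, z scaled (see below); "rx", "ry", "rz": the turn, a rotation vector about the tool's x, y, z scaled (see below); "claw": the opening, from 0 (shut) to 1 (fully open). In form: [{"x": .., "y": .., "z": .., "rx": .., "ry": .., "rz": .., "claw": ..}, ...]. A call has 1 to 8 rows; each row is the pose to reach, as a shift and turn from the pose measured when the call began, along the tool's axes at that moment; what a row does not reach only later rows make up. The controller multiplies each number of a shift by 0.15 m and each number of a turn by 2 rad. A row lasts 1/12 s, in which the tool goes at most 41.7 mm and 7.16 degrees, less where a joint would pass 70% of its speed; a pose out of reach is approached as far as the arm can. A call with a number of a shift or a turn outside -1 to 1 is refused whole. A call with a gripper value outside its range is refused whole. The fingers move at their own pace and stop on an object; "force" is the grip in N (left out, the last holds). Time passes only in rows, so rows that repeat a pose let the fingers close. It gives the time, the measured TCP pose, the force and the opening at its end, in the units of the state.
- r.state(): the state, without advancing time (a new reading comes with each control period).
- r.get_image(name): name is "scene" or "top" or "wrist"; returns (picture, depth): 480x640x3 uint8, blue, green, red; 480x640 float32, mm along the optical axis (not along the pixel's ray), 0 where there is no reading.
- r.camera_info(name): a dict with "fx", "fy", "cx", "cy" (pixels), "eye" and "attitude" of the camera in the world. Camera axes: x right, y up, looking along -z (the intrinsics and any distortion apply to the point x, -y, -z); pixel columns grow to the right and rows downward; lengths in mm; the calibration is good to about 2 mm. A picture is of the moment at which its call begins: read the wrist's pose just before it. camera_info takes no time and is no camera call; for the wrist camera it gives the pose at the moment of the call.
- r.close_job(): hands the job in, once; it reports no verdict.
Trained networks look in the newest picture that a camera, given by its name, has taken for a name from the list of things; names that differ only in an ending like _2 or _b are one class to them, and where a whole thing is asked for, a point or a joint stands for the part that bears it (a point fixed in the world has none). Each returns a list of dicts, best first, with "conf" (0 to 1); they miss things now and then, are a little off and sometimes report something else, mostly with a low value. They report only what shows in the picture. A call takes as long as a camera call. They do not tell look-alikes from the thing itself.
- r.look_for(camera, thing): "bbox" ([left, top, right, bottom] in pixels, round what is visible of it).
The state is a dict: "clock": time; "joint_pos": joint angles; "qvel": joint speeds; "effort": joint torques, N m; "tcp_pos": TCP position; "tcp_rot": TCP orientation; "wrist_force": force on the tool from outside, world axes, zero at the start; "torque": the same for the moment, N m; "finger_gap": opening from 0.0 (shut) to 1.0 (fully open).
Only numpy, scipy, OpenCV 4.12 (cv2) and the standard library are available. Lean on these libraries where they do the work, as an engineer would, in place of code of your own. Each camera call takes 0.05 s, during which the arm holds its last target. There are 200 camera calls.

TASK

Get the two-metal cable lug measured: take the orange dust cover off the laser gauge and put it away rim down in its pocket of the grey accessory tray. Then pick the lug up by its balance point and hold it level in the gauge's gap, square across the beam, with the middle of its aluminium barrel centred in the beam and the lug touching nothing of the gauge; finish while still holding it there. Do not bump the gauge with the lug, and leave the calipers, the small copper lug and the mouse where they are.

Things in the scene. Friction and masses are not known exactly. Their poses are not given: they have to be found in the camera images.
- gauge: Laser gauge, fixed: white box 250 (y) x 50 (x) x 159 mm high, dark foot 262 x 60. A gap 100 mm wide in y, open at the top, passes right through in x between two towers; floor at z 70 (corners to 88, wire guide to 81). Tower tops at z 155; blue caps with red beam lines start 66 mm from the middle. Origin: centre of the underside; +x points away from the robot (+-0.3 rad).
- beam (a point): Middle of the laser beam: centre of the gauge's gap, 115 mm above the bench, 40 mm below the tower tops (red marks on the tower faces show its height). Axes as the gauge: the beam runs along y from tower to tower; a part to be measured lies along x.
- cover: Orange dust cover, a shallow box open underneath: 48 (x) x 128 (y) x 20 mm, 3 mm walls, 110 g. On top a grip rib 12 mm thick (x), 60 long (y), from z 20 to 46 mm. Starts loose and rim down on the tower tops across the gap, between the blue caps; lifts straight off. Origin: centre of the rim plane (underside); z up when rim down.
- tray: Grey plastic accessory tray, fixed, 130 (x) x 160 (y) x 15 mm high. Its -x half is the empty pocket for the cover; the other half holds three steel master pins (tops up to 23 mm) that do not move. Origin: centre of the underside; z up.
- pocket (a point): Centre of the pocket's dark floor, 5 mm above the bench, 32 mm from the tray's centre towards -x. Pocket 56 (x) x 136 (y) mm inside, 10 mm deep: 4 mm play round the cover. Axes as the tray; the cover's long side goes along y, either way round.
- lug: Two-metal cable lug, loose, 180 mm long, 360-540 g. Along its x: copper palm -64 to -14 mm (46 wide, 9 thick, flat on the bench), solid copper neck, 30 mm round, -14 to +16, dark weld ring at +16, hollow aluminium barrel, 30 mm round, to +116. Origin: its balance point, in the neck 16 mm before the ring, on the neck and barrel axis, 15 mm above the bench as it lies; z up as it lies.
- lug_barrel (a point): The place to measure: middle of the aluminium barrel's length, on its axis, 66 mm along the lug's +x from the balance point.
- copper_lug: Bystander: small all-copper lug lying loose, 96 mm long, 16 mm barrel. Origin near its middle, on the underside.
- calipers: Bystander: digital calipers lying loose, 230 mm long along its x, 13 mm high. Origin: centre of the underside of the beam.
- mouse: Bystander: grey and black computer mouse, loose, 104 x 56 x 32 mm. Origin: centre of the underside.
Not all that is in view belongs to the job. Of the things shaped like the cover, the orange one is meant.

How it is judged (in metres and radians):
On the way:
1. the dust cover lies rim down in its tray pocket, let go (x of cover in the frame of pocket between -0.008 and 0.008 m and y of cover in the frame of pocket between -0.008 and 0.008 m and z of cover in the frame of pocket below 0.004 m and angle between cover's own z axis and vertical below 0.08 rad and contact force between the fingers and cover below 0.3 N), for 0.3 s.
At the end, for the whole second after the job is handed in: Cover let go, rim down on the pocket floor (8 mm off centre, 4.5 deg tilt). Lug held still by the gripper alone, within 14 mm of its balance point, palm down, level to 4 deg, square to the beam to 5.7 deg, barrel middle on the beam's middle within 15 (x), 12 (y), 10 mm (z) (all of step 1 and x of lug_barrel in the frame of beam between -0.015 and 0.015 m and y of lug_barrel in the frame of beam between -0.012 and 0.012 m and z of lug_barrel in the frame of beam between -0.01 and 0.01 m and angle between lug's own z axis and vertical below 0.07 rad and angle between the x axis of lug and the x axis of gauge, either way round below 0.1 rad and x of the grasp point in the frame of lug between -0.014 and 0.014 m and contact force between the fingers and lug above 2 N and contact force between lug and gauge below 0.2 N and linear speed of lug below 0.02 m/s and angular speed of lug below 0.15 rad/s); the arm keeps its last pose, push and grip.
It fails at once if the lug bumps the gauge (over 2 N) (contact force between lug and gauge above 2 N).
It fails at once if a bystander (small copper lug, calipers, mouse) is displaced by more than 20 mm (distance of any of copper_lug, calipers, mouse from where it was at the start of the episode above 0.02 m).
It also fails if it takes over 64 s, if anything falls off the work surface, if the arm or the gripper's body presses on something with over 40 N, if the wrist force passes 120 N, or if a joint passes its speed limit or range.

## Working session

There is one attempt and no reset: what is moved stays moved. The work goes in short steps, Python scripts to look and compute and a tool call to move; the robot and the scene stay as the last step left them, time stands still between calls to the robot, and variables do not carry over. Pictures are saved under pics/ and viewed, about 8 in all and at most 12, crops included, and the job is handed in when it is done.

Besides the shell and the picture viewer there is one more tool, called by a JSON object that holds its "name" and its "arguments", one argument or row to a line. arm_command: Moves the arm, as the interface text tells. Shifts and turns lie within -1 to 1; 1 stands for 0.15 m of shift or 2 rad of turn. Its arguments: {"type":"object","properties":{"increments":{"type":"array","items":{"type":"object","properties":{"x":{"type":"number","minimum":-1,"maximum":1},"y":{"type":"number","minimum":-1,"maximum":1},"z":{"type":"number","minimum":-1,"maximum":1},"rx":{"type":"number","minimum":-1,"maximum":1},"ry":{"type":"number","minimum":-1,"maximum":1},"rz":{"type":"number","minimum":-1,"maximum":1},"claw":{"type":"number"}}}},"force":{"type":"number"}},"required":["increments"]}

```bash
ls; mkdir -p pics
python3 - <<'E'
from bench import r
import cv2,numpy as np
s=r.state();print(s)
for n in("top","scene"):
    im,d=r.get_image(n);np.savez(n+'.npz',im=im,d=d);cv2.imwrite(f'pics/{n}1.png',im);print(n,r.camera_info(n))
    for t in("gauge","cover","tray","lug","copper_lug","calipers","mouse"):
        print(t,[(x['bbox'],x['conf']) for x in r.look_for(n,t)][:3])
E
```

```text
pics
{'clock': 0.0, 'joint_pos': array([ 1.21530518,  0.70707901, -0.02760344,  1.48497619,  0.02200208,
        0.95090978, -0.07547794]), 'qvel': array([ 0.00057402,  0.00466835, -0.00153721, -0.00045882, -0.00064548,
        0.00024666,  0.00046293]), 'effort': array([ 3.36191069e-04, -8.83180833e+01,  1.23471748e+00, -2.36167860e+01,
        1.68896501e-02,  6.49883921e-03, -4.36622088e-06]), 'tcp_pos': array([ 177.40322933, -546.69885735,  247.84672689]), 'tcp_rot': array([-0.11012095, -0.69834601, -0.1108625 ,  0.69849533]), 'wrist_force': array([ 0.60517814,  0.06155743, -1.42604438]), 'torque': array([ 0.01744294, -0.00159465,  0.00953038]), 'finger_gap': 1.002106712946869}
top {'fx': 466.6748358891968, 'fy': 466.6748358891968, 'cx': 324.23923849046867, 'cy': 249.89068571057493, 'eye': array([ 429.32870937,   74.07234074, 1041.74830666]), 'attitude': array([-0.69518864, -0.06155755,  0.06544221,  0.71319053])}
gauge [([365.4, 249.5, 546.2, 309.1], 0.96), ([255.0, 225.4, 332.6, 288.7], 0.66)]
cover [([405.3, 259.6, 481.1, 294.6], 0.9), ([430.8, 181.5, 490.3, 235.4], 0.74), ([4
[... 274 characters left out ...]
259.6, 480.6, 298.4], 0.74)]
scene {'fx': 450.82831717514176, 'fy': 450.82831717514176, 'cx': 315.129303849414, 'cy': 241.82491174685524, 'eye': array([ 965.45947514, -213.05737073,  812.33622993]), 'attitude': array([0.86012204, 0.27550768, 0.1374496 , 0.40668563])}
gauge [([80.5, 250.1, 269.7, 464.3], 0.72)]
cover [([137.8, 258.9, 222.3, 322.1], 0.71), ([102.9, 262.8, 153.8, 296.7], 0.67), ([165.9, 417.0, 248.2, 453.1], 0.57)]
tray [([292.3, 233.1, 386.4, 317.4], 0.75)]
lug [([322.2, 163.8, 397.5, 181.4], 0.68)]
copper_lug [([267.7, 210.1, 307.5, 228.9], 0.82)]
calipers [([166.5, 225.6, 206.2, 263.2], 0.71)]
mouse [([294.8, 370.8, 357.9, 420.3], 0.62), ([164.4, 224.7, 206.3, 266.9], 0.45)]
```

View pics/top1.png

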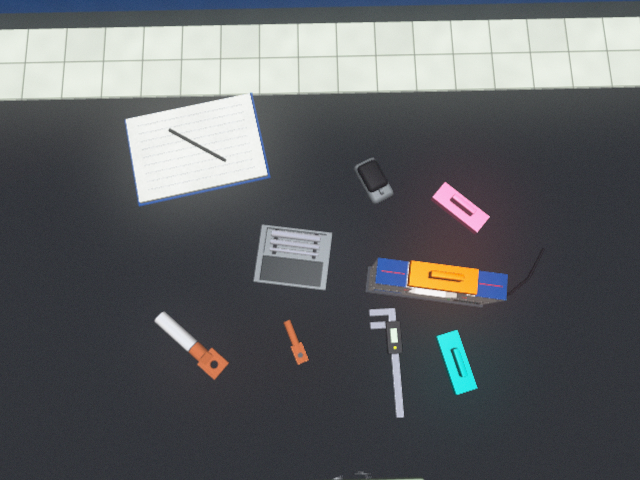

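View pics/scene1.png

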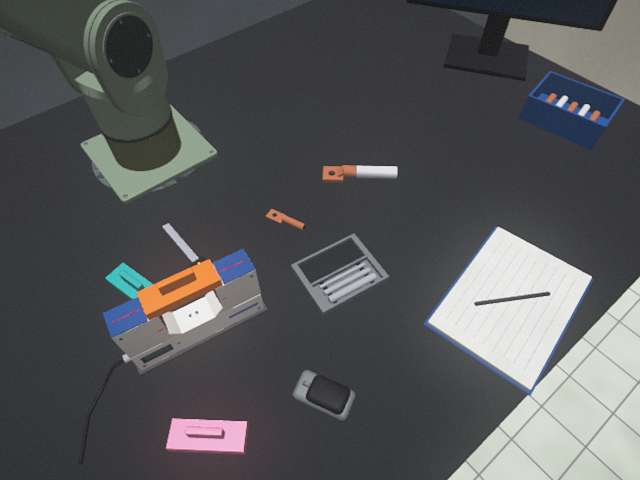

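The top view shows the gauge with the orange cover at about (443,277), the tray at (293,258) with its dark pocket on the robot side, and the lug from (158,317) white end to (213,365) palm. The calipers (385,360), copper lug (296,342) and mouse (374,180) are the bystanders. Next I'll measure with depth and colour.

```bash
cat > h.py <<'E'
import numpy as np,cv2
from scipy.spatial.transform import Rotation as R
def rot(q): return R.from_quat(np.roll(q,-1))
def cloud(d,ci,u=None,v=None):
    if u is None: v,u=np.mgrid[:d.shape[0],:d.shape[1]]
    p=np.stack([(u-ci['cx'])/ci['fx']*d,-(v-ci['cy'])/ci['fy']*d,-d],-1)
    return rot(ci['attitude']).apply(p.reshape(-1,3)).reshape(p.shape)+ci['eye']
def rect(P):
    (c,(w,h),a)=cv2.minAreaRect(np.float32(P[:,:2])); b=np.deg2rad(a)+(np.pi/2 if h>w else 0)
    return np.round(c,1),round(max(w,h),1),round(min(w,h),1),round((b+np.pi/2)%np.pi-np.pi/2,3) # centre,long,short,yaw of long side
E
python3 - <<'E'
from bench import r
from h import *
for n in("top","scene"):
    z=np.load(n+'.npz');im,d=z['im'],z['d'];P=cloud(d,r.camera_info(n));hsv=cv2.cvtColor(im,cv2.COLOR_BGR2HSV);H,S,V=[hsv[...,i].astype(int) for i in range(3)]
    ok=d>0;Z=P[...,2]
    print(n,'bench z',np.median(Z[ok&(abs(Z)<20)]))
    def rep(t,m,big=True):
        m=m&ok
        if big:
            k,l,st,_=cv2.connectedComponentsWithStats(m.astype(np.uint8)); m=l==1+np.argmax(st[1:,4])
        p=P[m];print(t,len(p),'z',np.percentile(p[:,2],[5,50,95]).round(1),rect(p),'med',np.median(p,0).round(1))
    X,Y=P[...,0],P[...,1]
    orange=(H>8)&(H<20)&(S>180)&(V>120)
    rep('cover top',orange&(abs(Z-176)<7)); rep('rib',orange&(Z>193))
    rep('blue',(H>100)&(H<125)&(S>120)&(Z>135)&(Z<175)&(Y<0),False)
    tr=(X>300)&(X<560)&(Y>0)&(Y<240)
    rep('tray',tr&(V>70)&(Z>6)&(S<60)) 
    rep('traytop',tr&(abs(Z-15)<3)); rep('pocket',tr&(abs(Z-5)<3))
    L=(Y>200)&(Y<500)&(X>50)&(X<400)&(Z>4)&(Z<45)
    rep('lug all',L); rep('barrel',L&(S<60)&(V>90)); rep('copper',L&(S>100))
    G=(Y<0)&(X>250)&(X<560);rep('gauge>60',G&(Z>60)&(Z<165),False)
E
```

```text
top bench z -0.8982063202124664
cover top 573 z [171.  173.6 176.1] (array([ 530.7, -154.6]), 126.7, 47.7, np.float64(1.419)) med [ 530.8 -193.9  173.6]
rib 160 z [194.6 199.1 201.3] (array([ 530.9, -154.7]), 59.0, 12.4, np.float64(1.415)) med [ 530.2 -158.2  199.1]
blue 1391 z [155.2 157.6 160.1] (array([ 529.8, -155.1]), 249.8, 49.5, np.float64(1.414)) med [529.7 -88.4 157.6]
tray 294 z [ 6.6 13.8 17.2] (array([543.9, 143.4]), 159.8, 31.4, np.float64(-1.568)) med [544.2 128.2  13.8]
traytop 190 z [12.3 14.4 17.1] (array([541.6, 133.9]), 142.0, 31.3, np.float64(-1.533)) med [542.  110.4  14.4]
pocket 358 z [2.4 4.6 7.3] (array([549.9, 143.2]), 136.2, 22.6, np.float64(1.534)) med [552.4 121.8   4.6]
lug all 519 z [ 5.3  8.9 27. ] (array([382.7, 322.9]), 75.1, 49.5, np.float64(0.88)) med [379.4 316.9   8.9]Traceback (most recent call last):
  File "<stdin>", line 20, in <module>
  File "<stdin>", line 10, in rep
    return _wrapfunc(a, 'argmax', axis=axis, out=out, **kwds)
    return bound(*args, **kwds)
ValueError: attempt to get argmax of an empty sequence
```

Run:
```python
from bench import r
from h import *
for n in("top","scene"):
    z=np.load(n+'.npz');im,d=z['im'],z['d'];P=cloud(d,r.camera_info(n));hsv=cv2.cvtColor(im,cv2.COLOR_BGR2HSV);H,S,V=[hsv[...,i].astype(int) for i in range(3)]
    ok=d>0;Z=P[...,2];X,Y=P[...,0],P[...,1]
    def rep(t,m,big=True):
        m=m&ok
        k,l,st,_=cv2.connectedComponentsWithStats(m.astype(np.uint8))
        if big and k>1: m=l==1+np.argmax(st[1:,4])
        if m.sum()<9: print(t,'none');return
        p=P[m];print(t,len(p),'z',np.percentile(p[:,2],[5,50,95]).round(1),rect(p),'med',np.median(p,0).round(1))
    if n=='scene':
        orange=(H>8)&(H<20)&(S>180)&(V>120)
        rep('cover',orange&(Z>160)); rep('rib',orange&(Z>193))
    tr=(X>480)&(X<700)&(Y>20)&(Y<260)
    print('V around',im[270,293] if n=='top' else '')
    rep('tray',tr&(V>60)&(Z>4)); rep('pocket',tr&(V<75)&(abs(Z-4.5)<6)&(V>30))
    L=(Y>200)&(Y<520)&(X>250)&(X<550)&(Z>3.5)&(Z<45)
    rep('lug all',L); rep('barrel',L&(S<60)&(V>90)&(Z>6)); rep('copper',L&(S>100)); rep('palm',L&(S>100)&(Z<12));rep('neck',L&(S>100)&(Z>16))
    for t,m in(('calip',(Y<0)&(Y>-60)&(X<480)&(X>200)&(Z>5)&(Z<30)&(V>90)),('cu',(Y>60)&(Y<180)&(X>330)&(X<480)&(S>100)&(Z<30)),('mouse',(Y<40)&(Y>-80)&(X>620)&(X<850)&(Z>6)&(Z<60))): rep(t,m)
```

```text
V around [104  99  98]
tray 3248 z [ 4.3 12.3 20.3] (array([605., 136.]), 160.3, 133.1, np.float64(1.427)) med [607.3 135.8  12.3]
pocket 3487 z [-1.3  0.   2.7] (array([590. , 139.9]), 239.6, 219.9, np.float64(1.571)) med [555.8 149.7   0. ]
lug all 1365 z [ 6.  22.7 30.2] (array([417.2, 363.3]), 181.1, 49.9, np.float64(0.869)) med [412.7 350.5  22.7]
barrel 647 z [18.4 26.5 30.8] (array([445.9, 391.2]), 101.3, 29.8, np.float64(0.852)) med [447.2 389.8  26.5]
copper 678 z [ 5.3  9.9 29.4] (array([385.4, 323.3]), 78.9, 46.4, np.float64(0.843)) med [385.4 321.4   9.9]
palm 396 z [ 4.8  7.9 11. ] (array([375.8, 312.3]), 49.7, 46.5, np.float64(0.847)) med [373.4 309.7   7.9]
neck 233 z [17.7 25.5 30.4] (array([398.8, 338.3]), 38.4, 29.3, np.float64(0.833)) med [400.5 338.5  25.5]
calip 65 z [5.4 7.1 9.6] (array([449.4, -45.3]), 26.9, 13.0, np.float64(1.55)) med [447.6 -47.5   7.1]
cu 427 z [-1.4  6.  15.7] (array([416.5, 136.7]), 97.2, 27.6, np.float64(0.385)) med [408.7 134.4   6. ]
mouse 960 z [12.3 28.2 32.9] (array([777.2, -50.9]), 102.4, 54.0, np.float64(0.449)) med [775.2 -48.2  2
[... 533 characters left out ...]
p.float64(0.905)) med [417.9 351.9  21.1]
barrel 508 z [11.8 26.8 32.1] (array([443.8, 390.3]), 101.1, 33.3, np.float64(0.847)) med [448.8 385.   26.8]
copper 434 z [ 6.1 11.9 30.8] (array([382.5, 324. ]), 77.5, 52.9, np.float64(0.877)) med [387.7 320.3  11.9]
palm 218 z [ 5.4 10.  11.7] (array([373.4, 313.1]), 52.9, 49.1, np.float64(-0.694)) med [374.  308.1  10. ]
neck 153 z [17.  26.4 32.5] (array([398.8, 336.8]), 37.9, 27.3, np.float64(0.761)) med [401.8 335.   26.4]
calip none
cu 303 z [ 3.6  8.4 18. ] (array([413.7, 134.5]), 100.9, 27.3, np.float64(0.4)) med [412.  132.5   8.4]
mouse 1700 z [15.1 30.8 34.5] (array([776.2, -52.5]), 104.8, 55.4, np.float64(0.425)) med [786.2 -52.7  30.8]
```

```bash
cat >> h.py <<'E'
def Rd(yaw):
    c,s=np.cos(yaw),np.sin(yaw); return R.from_matrix(np.array([[0,c,s],[0,s,-c],[-1,0,0]]))
def plan(s,p,yaw=None):
    R0=rot(s['tcp_rot']); M=R0.as_matrix(); y0=np.arctan2(M[1,1],M[0,1])
    if yaw is None: yaw=y0
    while yaw-y0>np.pi/2: yaw-=np.pi
    while yaw-y0<-np.pi/2: yaw+=np.pi
    sh=R0.inv().apply(np.array(p)-s['tcp_pos']); tv=(R0.inv()*Rd(yaw)).as_rotvec()
    print('yaw now',y0.round(3),'->',round(yaw,3),'tcp',s['tcp_pos'].round(1),'tool x',M[:,0].round(3),'y',M[:,1].round(3),'z',M[:,2].round(3))
    print('shift',(sh/150).round(3),'turn',(tv/2).round(3),'rows',(np.linalg.norm(sh)/41.7).round(1),(np.linalg.norm(tv)/.125).round(1),'j7',s['joint_pos'][6].round(2))
E
python3 -c "
from bench import r
from h import *
plan(r.state(),(530.8,-154.7,290),-.156)"
```

```text
yaw now -1.257 -> -0.156 tcp [ 177.5 -546.9  248.3] tool x [-0.  0. -1.] y [ 0.309 -0.951 -0.   ] z [-0.951 -0.309  0.   ]
shift [-0.278 -1.76  -3.047] turn [-0.551 -0.     0.   ] rows 12.7 8.8 j7 -0.08
```

{"name": "arm_command", "arguments": {
  "increments": [
    {"x":-0.1,"y":-0.58,"z":-1},
    {"x":-0.1,"y":-0.58,"z":-1},
    {"x":-0.1,"y":-0.58,"z":-1},
    {"x":-0.1,"y":-0.58,"z":-1},
    {"x":-0.1,"y":-0.58,"z":-1}
  ]
}}

```text
$.increments[0]: bad value
```

{"name": "arm_command", "arguments": {
  "increments": [
    {"x":-0.1,"y":-0.58,"z":-1},
    {"x":-0.1,"y":-0.58,"z":-1},
    {"x":-0.1,"y":-0.58,"z":-1},
    {"x":-0.1,"y":-0.58,"z":-1},
    {"x":-0.1,"y":-0.58,"z":-1}
  ]
}}

```text
$.increments[0]: bad value
```

{"name": "arm_command", "arguments": {
  "increments": [
    {"x":-0.1,"y":-0.58,"z":-1,"rx":-0.06},
    {"x":-0.1,"y":-0.58,"z":-1,"rx":-0.12},
    {"x":-0.1,"y":-0.58,"z":-1,"rx":-0.18},
    {"x":-0.1,"y":-0.58,"z":-1,"rx":-0.24},
    {"x":-0.1,"y":-0.58,"z":-1,"rx":-0.3},
    {"x":-0.1,"y":-0.58,"z":-1,"rx":-0.36},
    {"x":-0.1,"y":-0.58,"z":-1,"rx":-0.42},
    {"x":-0.1,"y":-0.58,"z":-1,"rx":-0.48}
  ]
}}

```text
$.increments[0]: bad value
```

```bash
python3 -c "
from bench import r
from h import *
plan(r.state(),(530.8,-154.7,290),-.156);print(r.state()['clock'])
im,d=r.get_image('wrist');cv2.imwrite('pics/w1.png',im);print(r.camera_info('wrist'))"
```

```text
yaw now -1.257 -> -0.156 tcp [ 177.5 -546.9  248.3] tool x [-0.  0. -1.] y [ 0.309 -0.951 -0.   ] z [-0.951 -0.309  0.   ]
shift [-0.278 -1.76  -3.047] turn [-0.551 -0.     0.   ] rows 12.7 8.8 j7 -0.08
0.8
{'fx': 410.5075631535793, 'fy': 410.5075631535793, 'cx': 317.5479769429143, 'cy': 240.2226010244516, 'eye': array([ 251.23146553, -522.54509468,  373.3258301 ]), 'attitude': array([ 0.79968581, -0.12403899,  0.08990711, -0.58054599])}
```

View pics/w1.png

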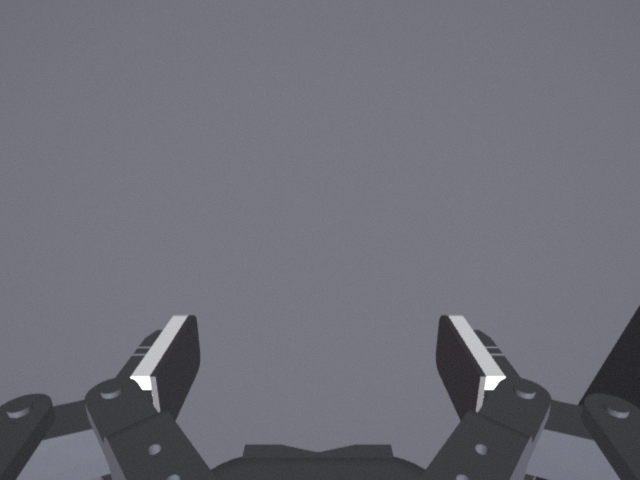

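The moves were refused, probably because every field is required. The wrist view is still at the start and shows only the bare bench and the fingers. I'll resend with full rows.

{"name": "arm_command", "arguments": {
  "increments": [
    {"x":-0.1,"y":-0.58,"z":-1,"rx":0,"ry":0,"rz":0,"claw":1},
    {"x":-0.1,"y":-0.58,"z":-1,"rx":0,"ry":0,"rz":0,"claw":1},
    {"x":-0.1,"y":-0.58,"z":-1,"rx":0,"ry":0,"rz":0,"claw":1},
    {"x":-0.1,"y":-0.58,"z":-1,"rx":0,"ry":0,"rz":0,"claw":1},
    {"x":-0.1,"y":-0.58,"z":-1,"rx":0,"ry":0,"rz":0,"claw":1}
  ]
}}

```text
clock: 1.27
tcp_pos: [298.0, -413.1, 264.0]
tcp_rot: [0.112, 0.699, 0.113, -0.697]
wrist_force: [1.4, -0.0, 0.5]
finger_gap: 0.996
```

{"name": "arm_command", "arguments": {
  "increments": [
    {"x":-0.1,"y":-0.58,"z":-1,"rx":0,"ry":0,"rz":0,"claw":1},
    {"x":-0.1,"y":-0.58,"z":-1,"rx":0,"ry":0,"rz":0,"claw":1},
    {"x":-0.1,"y":-0.58,"z":-1,"rx":0,"ry":0,"rz":0,"claw":1},
    {"x":-0.1,"y":-0.58,"z":-1,"rx":0,"ry":0,"rz":0,"claw":1},
    {"x":-0.1,"y":-0.58,"z":-1,"rx":0,"ry":0,"rz":0,"claw":1}
  ]
}}

```text
clock: 1.68
tcp_pos: [416.6, -278.6, 280.0]
tcp_rot: [0.114, 0.7, 0.116, -0.696]
wrist_force: [0.8, 1.3, 0.5]
finger_gap: 1.002
```

{"name": "arm_command", "arguments": {
  "increments": [
    {"x":-0.1,"y":-0.2,"z":-0.4,"rx":-0.06,"ry":0,"rz":0,"claw":1},
    {"x":-0.1,"y":-0.3,"z":-0.6,"rx":-0.12,"ry":0,"rz":0,"claw":1},
    {"x":-0.1,"y":-0.4,"z":-0.8,"rx":-0.18,"ry":0,"rz":0,"claw":1},
    {"x":-0.1,"y":-0.58,"z":-1,"rx":-0.24,"ry":0,"rz":0,"claw":1},
    {"x":-0.1,"y":-0.58,"z":-1,"rx":-0.3,"ry":0,"rz":0,"claw":1},
    {"x":-0.1,"y":-0.58,"z":-1,"rx":-0.36,"ry":0,"rz":0,"claw":1},
    {"x":-0.1,"y":-0.58,"z":-1,"rx":-0.42,"ry":0,"rz":0,"claw":1},
    {"x":-0.1,"y":-0.58,"z":-1,"rx":-0.48,"ry":0,"rz":0,"claw":1}
  ]
}}

```text
clock: 2.35
tcp_pos: [530.8, -147.9, 295.9]
tcp_rot: [0.426, 0.566, 0.426, -0.563]
wrist_force: [0.3, -0.3, 0.0]
finger_gap: 1.0
```

```bash
python3 -c "
from bench import r
from h import *
plan(r.state(),(530.8,-154.7,290),-.156);print(r.state()['clock'])
ci=r.camera_info('wrist');im,d=r.get_image('wrist');cv2.imwrite('pics/w2.png',im);print(ci)
P=cloud(d,ci);hsv=cv2.cvtColor(im,cv2.COLOR_BGR2HSV);H,S,V=[hsv[...,i].astype(int) for i in range(3)]
o=(H>8)&(H<20)&(S>180)&(V>100)&(d>0);Z=P[...,2]
for m in (o&(Z>195),o&(abs(Z-175)<6)): print(m.sum(),rect(P[m]) if m.sum()>5 else '', np.median(P[m],0))"
```

```text
yaw now -0.278 -> -0.156 tcp [ 530.8 -147.9  295.9] tool x [ 0.005  0.003 -1.   ] y [ 0.962 -0.274  0.004] z [-0.274 -0.962 -0.004]
shift [0.039 0.012 0.044] turn [-0.061 -0.002 -0.002] rows 0.2 1.0 j7 -0.22
2.35
{'fx': 410.5075631535793, 'fy': 410.5075631535793, 'cx': 317.5479769429143, 'cy': 240.2226010244516, 'eye': array([551.34432602, -73.07612055, 421.26357108]), 'attitude': array([ 0.97894935, -0.15041357,  0.01852869, -0.13671359])}
622 (array([ 529.9, -155.8]), 60.3, 12.0, np.float64(1.416)) [ 530.83703626 -155.00043283  199.75237708]
549 (array([ 530. , -155.3]), 126.9, 47.9, np.float64(1.419)) [ 534.56972268 -151.56264991  174.20834712]
```

{"name": "arm_command", "arguments": {
  "increments": [
    {"x":0.1,"y":0.01,"z":0.05,"rx":-0.061,"ry":0,"rz":0,"claw":1},
    {"x":0.2,"y":0.01,"z":0.05,"rx":-0.061,"ry":0,"rz":0,"claw":1},
    {"x":0.3,"y":0.01,"z":0.05,"rx":-0.061,"ry":-0.002,"rz":-0.002,"claw":0.8},
    {"x":0.4,"y":0.01,"z":0.05,"rx":-0.061,"ry":-0.002,"rz":-0.002,"claw":0.6},
    {"x":0.5,"y":0.01,"z":0.05,"rx":-0.061,"ry":-0.002,"rz":-0.002,"claw":0.5},
    {"x":0.6,"y":0.01,"z":0.05,"rx":-0.061,"ry":-0.002,"rz":-0.002,"claw":0.5},
    {"x":0.66,"y":0.01,"z":0.05,"rx":-0.061,"ry":-0.002,"rz":-0.002,"claw":0.5},
    {"x":0.66,"y":0.01,"z":0.05,"rx":-0.061,"ry":-0.002,"rz":-0.002,"claw":0.5}
  ]
}}

```text
clock: 3.07
tcp_pos: [530.1, -155.5, 195.4]
tcp_rot: [-0.461, -0.535, -0.462, 0.536]
wrist_force: [-0.5, 0.9, 0.1]
finger_gap: 0.502
```

```bash
python3 -c "
from bench import r
from h import *
plan(r.state(),(530.3,-155.3,196),-.155)"
```

```text
yaw now -0.149 -> -0.155 tcp [ 530.1 -155.5  195.4] tool x [-0.002  0.    -1.   ] y [ 0.989 -0.148 -0.002] z [-0.148 -0.989  0.   ]
shift [-0.004  0.001 -0.001] turn [0.003 0.    0.001] rows 0.0 0.1 j7 -0.15
```

Well placed, so I close and lift.

{"name": "arm_command", "arguments": {
  "increments": [
    {"x":0,"y":0,"z":0,"rx":0,"ry":0,"rz":0,"claw":0.3},
    {"x":0,"y":0,"z":0,"rx":0,"ry":0,"rz":0,"claw":0.1},
    {"x":0,"y":0,"z":0,"rx":0,"ry":0,"rz":0,"claw":0},
    {"x":0,"y":0,"z":0,"rx":0,"ry":0,"rz":0,"claw":0},
    {"x":0,"y":0,"z":0,"rx":0,"ry":0,"rz":0,"claw":0},
    {"x":0,"y":0,"z":0,"rx":0,"ry":0,"rz":0,"claw":0}
  ],
  "force": 50
}}

```text
clock: 3.57
tcp_pos: [530.3, -155.6, 196.2]
tcp_rot: [-0.461, -0.536, -0.462, 0.536]
wrist_force: [-1.4, -0.5, 6.7]
finger_gap: 0.129
```

{"name": "arm_command", "arguments": {
  "increments": [
    {"x":-0.05,"y":0,"z":0,"rx":0,"ry":0,"rz":0,"claw":0},
    {"x":-0.15,"y":0,"z":0,"rx":0,"ry":0,"rz":0,"claw":0},
    {"x":-0.3,"y":0,"z":0,"rx":0,"ry":0,"rz":0,"claw":0},
    {"x":-0.4,"y":0,"z":0,"rx":0,"ry":0,"rz":0,"claw":0},
    {"x":-0.4,"y":0,"z":0,"rx":0,"ry":0,"rz":0,"claw":0}
  ]
}}

```text
clock: 3.98
tcp_pos: [531.3, -155.7, 259.5]
tcp_rot: [0.462, 0.537, 0.46, -0.535]
wrist_force: [0.2, -0.6, 0.0]
finger_gap: 0.131
```

```bash
python3 -c "
from bench import r
from h import *
s=r.state();plan(s,(572.8,140.9,255),-.144);print(s['clock'],s['finger_gap'])"
```

```text
yaw now -0.15 -> -0.144 tcp [ 531.3 -155.7  259.5] tool x [ 0.003 -0.001 -1.   ] y [ 0.989 -0.149  0.003] z [-0.149 -0.989  0.   ]
shift [ 0.029 -0.021 -1.996] turn [-0.003  0.    -0.002] rows 7.2 0.1 j7 -0.12
3.9833 0.13077338571416508
```

{"name": "arm_command", "arguments": {
  "increments": [
    {"x":0,"y":0,"z":-0.2,"rx":0,"ry":0,"rz":0,"claw":0},
    {"x":0,"y":-0.01,"z":-0.45,"rx":0,"ry":0,"rz":0,"claw":0},
    {"x":0,"y":-0.01,"z":-0.7,"rx":0,"ry":0,"rz":0,"claw":0},
    {"x":0,"y":-0.01,"z":-0.95,"rx":0,"ry":0,"rz":0,"claw":0},
    {"x":0,"y":-0.01,"z":-1,"rx":0,"ry":0,"rz":0,"claw":0}
  ]
}}

```text
clock: 4.4
tcp_pos: [552.4, -0.6, 259.4]
tcp_rot: [0.463, 0.536, 0.463, -0.533]
wrist_force: [0.5, 0.6, -1.6]
finger_gap: 0.131
```

{"name": "arm_command", "arguments": {
  "increments": [
    {"x":0,"y":0,"z":-0.25,"rx":0,"ry":0,"rz":0,"claw":0},
    {"x":0,"y":-0.01,"z":-0.5,"rx":0,"ry":0,"rz":0,"claw":0},
    {"x":0,"y":-0.01,"z":-0.75,"rx":0,"ry":0,"rz":0,"claw":0},
    {"x":0,"y":-0.01,"z":-0.9,"rx":0,"ry":0,"rz":0,"claw":0},
    {"x":0,"y":-0.01,"z":-1,"rx":0,"ry":0,"rz":0,"claw":0},
    {"x":0,"y":-0.01,"z":-1,"rx":0,"ry":0,"rz":0,"claw":0}
  ]
}}

```text
clock: 4.9
tcp_pos: [571.9, 151.7, 259.3]
tcp_rot: [0.464, 0.535, 0.464, -0.532]
wrist_force: [0.2, -0.0, -1.6]
finger_gap: 0.13
```

```bash
python3 -c "
from bench import r
from h import *
s=r.state();plan(s,(572.8,140.9,150),-.144);print(s['clock'],s['finger_gap'])
ci=r.camera_info('wrist');im,d=r.get_image('wrist');cv2.imwrite('pics/w3.png',im);np.savez('w3.npz',im=im,d=d,**ci)
t,dt=r.get_image('top');v=np.hstack([im,t[180:420,220:420].repeat(2,0).repeat(2,1)]);cv2.imwrite('pics/w3b.png',cv2.resize(v,(800,int(480*800/v.shape[1]))))
P=cloud(d,ci);hsv=cv2.cvtColor(im,cv2.COLOR_BGR2HSV);H,S,V=[hsv[...,i].astype(int) for i in range(3)]
o=(H>8)&(H<20)&(S>180)&(V>100)&(d>0);print('cover',o.sum(),rect(P[o]),np.percentile(P[o][:,2],[5,50,95]))
# top view fit of tray with pins half and of cover
P=cloud(dt,r.camera_info('top'));hsv=cv2.cvtColor(t,cv2.COLOR_BGR2HSV);H,S,V=[hsv[...,i].astype(int) for i in range(3)]
o=(H>8)&(H<20)&(S>180)&(V>100)&(dt>0)&(P[...,2]>100);Z=P[...,2];m=o&(Z<Z[o].max()-15);print(rect(P[m]),np.median(P[m],0))"
```

```text
yaw now -0.139 -> -0.144 tcp [571.9 151.7 259.3] tool x [ 0.002  0.004 -1.   ] y [ 0.99  -0.139  0.002] z [-0.139 -0.99  -0.004]
shift [0.729 0.015 0.073] turn [ 0.002 -0.002 -0.001] rows 2.6 0.1 j7 -0.61
4.9 0.12978227672117446
cover 6923 (array([571.7, 151.4]), 128.3, 48.0, np.float64(1.435)) [231.2511259  262.07416959 264.22889662]Traceback (most recent call last):
  File "<string>", line 11, in <module>
    o=(H>8)&(H<20)&(S>180)&(V>100)&(dt>0)&(P[...,2]>100);Z=P[...,2];m=o&(Z<Z[o].max()-15);print(rect(P[m]),np.median(P[m],0))
                                                                           ~~~~~~~~^^
    return umr_maximum(a, axis, None, out, keepdims, initial, where)
ValueError: zero-size array to reduction operation maximum which has no identity
```

View pics/w3b.png

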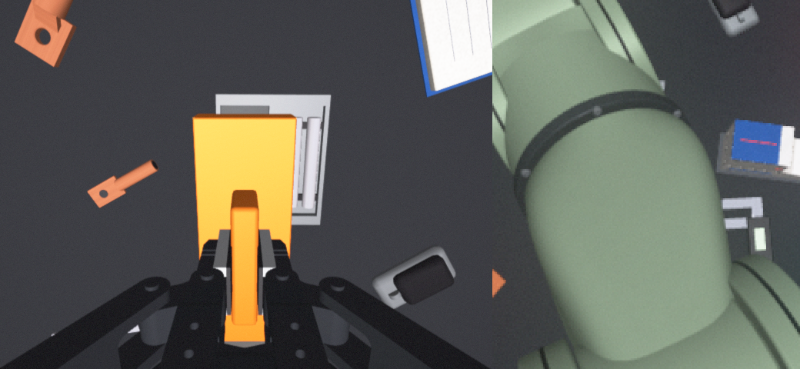

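Left is the wrist view: the cover is held straight, with the tray showing behind it at about (270,160). Right, the arm hides the tray from the top camera. Next I check the tray's pose from its visible edges in the wrist cloud.

```bash
python3 -c "
from h import *
z=np.load('w3.npz');P=cloud(z['d'],z);im=z['im'];hsv=cv2.cvtColor(im,cv2.COLOR_BGR2HSV).astype(int)
m=(abs(P[...,2]-14)<5)&(hsv[...,2]>110)&(hsv[...,1]<50)&(z['d']>0)
X,Y=P[...,0],P[...,1];m&=(X>480)&(X<720)&(Y>20)&(Y<260)
n,l,st,_=cv2.connectedComponentsWithStats(m.astype(np.uint8));m=l==1+np.argmax(st[1:,4])
p=P[m];print(len(p),rect(p),np.median(p[:,2]))
for yaw in(-.144,-.135,-.155):
  c,s=np.cos(yaw),np.sin(yaw);q=p[:,:2]-[604.5,136.3];a=q@[c,s];b=q@[-s,c]
  print(yaw,'x',np.percentile(a,[.5,99.5]).round(1),'y',np.percentile(b,[.5,99.5]).round(1))
  # +y edge line: max b per a-bin ; +x edge: max a per b-bin
  print(' yedge',[round(b[(a>k)&(a<k+15)].max(),1) for k in range(-60,60,20) if ((a>k)&(a<k+15)).any()],'xedge',[round(a[(b>k)&(b<k+15)].max(),1) for k in range(-70,70,20) if ((b>k)&(b<k+15)).any()])
"
```

```text
3510 (array([602.8, 134.9]), 160.5, 130.1, np.float64(1.432)) 14.567958316259734
-0.144 x [-66.1  63.1] y [-80.5  78.9]
 yedge [np.float64(78.3), np.float64(78.5), np.float64(78.6), np.float64(78.7), np.float64(78.8), np.float64(78.9)] xedge [np.float64(63.2), np.float64(63.4), np.float64(63.1), np.float64(63.1), np.float64(63.3), np.float64(63.3), np.float64(63.1)]
-0.135 x [-65.5  63.3] y [-80.9  78.7]
 yedge [np.float64(78.8), np.float64(78.8), np.float64(78.7), np.float64(78.7), np.float64(78.6), np.float64(78.5)] xedge [np.float64(62.7), np.float64(62.9), np.float64(62.8), np.float64(63.1), np.float64(63.5), np.float64(63.7), np.float64(63.6)]
-0.155 x [-66.9  63.5] y [-80.1  79.4]
 yedge [np.float64(77.8), np.float64(78.2), np.float64(78.5), np.float64(78.9), np.float64(79.2), np.float64(79.5)] xedge [np.float64(63.8), np.float64(63.9), np.float64(63.3), np.float64(63.2), np.float64(63.2), np.float64(62.8), np.float64(62.6)]
```

{"name": "arm_command", "arguments": {
  "increments": [
    {"x":0.1,"y":0.01,"z":0.05,"rx":0,"ry":0,"rz":0,"claw":0},
    {"x":0.3,"y":0.01,"z":0.08,"rx":0,"ry":-0.002,"rz":-0.001,"claw":0},
    {"x":0.5,"y":0.01,"z":0.082,"rx":0,"ry":-0.002,"rz":-0.001,"claw":0},
    {"x":0.7,"y":0.01,"z":0.082,"rx":0,"ry":-0.002,"rz":-0.001,"claw":0},
    {"x":0.9,"y":0.01,"z":0.082,"rx":0,"ry":-0.002,"rz":-0.001,"claw":0},
    {"x":1,"y":0.01,"z":0.082,"rx":0,"ry":-0.002,"rz":-0.001,"claw":0},
    {"x":1,"y":0.01,"z":0.082,"rx":0,"ry":-0.002,"rz":-0.001,"claw":0}
  ]
}}

```text
clock: 5.58
tcp_pos: [571.0, 134.0, 106.5]
tcp_rot: [-0.463, -0.533, -0.463, 0.537]
wrist_force: [-0.5, -0.2, -1.6]
finger_gap: 0.127
```

```bash
python3 -c "
from bench import r
from h import *
s=r.state();plan(s,(571.7,140.0,68),-.141)
plan(s,(571.7,140.0,46),-.141)"
```

```text
yaw now -0.144 -> -0.141 tcp [571.  134.  106.5] tool x [-0.004 -0.004 -1.   ] y [ 0.99  -0.143 -0.004] z [-0.143 -0.99   0.004]
shift [ 0.257  0.    -0.041] turn [-0.001  0.002  0.002] rows 0.9 0.1 j7 -0.65
yaw now -0.144 -> -0.141 tcp [571.  134.  106.5] tool x [-0.004 -0.004 -1.   ] y [ 0.99  -0.143 -0.004] z [-0.143 -0.99   0.004]
shift [ 0.403  0.001 -0.042] turn [-0.001  0.002  0.002] rows 1.5 0.1 j7 -0.65
```

{"name": "arm_command", "arguments": {
  "increments": [
    {"x":0.1,"y":0,"z":-0.041,"rx":0,"ry":0.001,"rz":0.001,"claw":0},
    {"x":0.2,"y":0,"z":-0.041,"rx":0,"ry":0.001,"rz":0.001,"claw":0},
    {"x":0.257,"y":0,"z":-0.041,"rx":0,"ry":0.001,"rz":0.001,"claw":0},
    {"x":0.257,"y":0,"z":-0.041,"rx":0,"ry":0.001,"rz":0.001,"claw":0},
    {"x":0.257,"y":0,"z":-0.041,"rx":0,"ry":0.001,"rz":0.001,"claw":0}
  ]
}}

```text
clock: 6.0
tcp_pos: [572.0, 139.5, 68.8]
tcp_rot: [-0.463, -0.534, -0.462, 0.536]
wrist_force: [0.6, 0.1, -0.7]
finger_gap: 0.125
```

```bash
python3 -c "
from bench import r
from h import *
s=r.state();plan(s,(571.7,140.0,46),-.141)
ci=r.camera_info('wrist');im,d=r.get_image('wrist');cv2.imwrite('pics/w4.png',im)
P=cloud(d,ci);hsv=cv2.cvtColor(im,cv2.COLOR_BGR2HSV);H,S,V=[hsv[...,i].astype(int) for i in range(3)]
o=(H>8)&(H<20)&(S>150)&(V>100)&(d>0);print('cover',o.sum(),rect(P[o]),np.percentile(P[o][:,2],[5,50,95]))"
```

```text
yaw now -0.145 -> -0.141 tcp [572.  139.5  68.8] tool x [-0.002 -0.002 -1.   ] y [ 0.99  -0.144 -0.001] z [-0.144 -0.99   0.002]
shift [ 0.152 -0.002 -0.003] turn [-0.002  0.001  0.001] rows 0.5 0.0 j7 -0.67
cover 6536 (array([508.3, 160.5]), 183.4, 131.4, np.float64(-0.307)) [34.3962233  59.88195132 73.70975167]
```

View pics/w4.png

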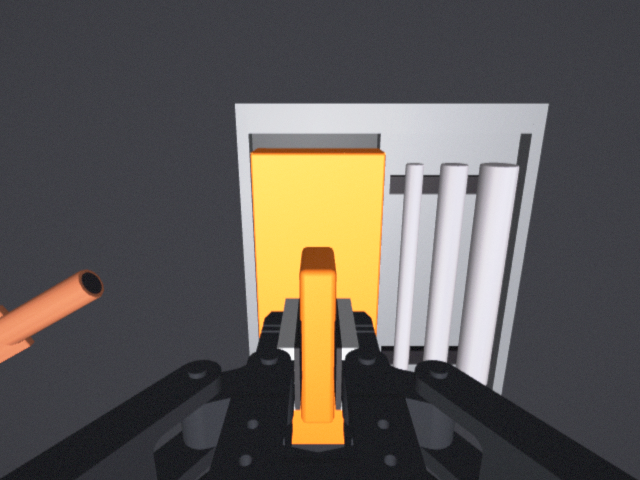

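The cover's edges at u 252–384 sit over the pocket walls at 248–382, so it's aligned within 1–2 mm. I lower it.

{"name": "arm_command", "arguments": {
  "increments": [
    {"x":0.05,"y":-0.006,"z":-0.003,"rx":-0.001,"ry":0.001,"rz":0.001,"claw":0},
    {"x":0.1,"y":-0.006,"z":-0.003,"rx":-0.001,"ry":0.001,"rz":0.001,"claw":0},
    {"x":0.13,"y":-0.006,"z":-0.003,"rx":-0.001,"ry":0.001,"rz":0.001,"claw":0},
    {"x":0.15,"y":-0.006,"z":-0.003,"rx":-0.001,"ry":0.001,"rz":0.001,"claw":0},
    {"x":0.15,"y":-0.006,"z":-0.003,"rx":-0.001,"ry":0.001,"rz":0.001,"claw":0}
  ]
}}

```text
clock: 6.47
tcp_pos: [571.2, 140.2, 46.4]
tcp_rot: [0.463, 0.535, 0.463, -0.534]
wrist_force: [0.3, -0.0, -0.7]
finger_gap: 0.126
```

```bash
python3 -c "
from bench import r
from h import *
s=r.state();plan(s,(571.7,140.0,46),-.141);print(s['wrist_force'])
ci=r.camera_info('wrist');im,d=r.get_image('wrist');cv2.imwrite('pics/w5.png',im)"
```

```text
yaw now -0.142 -> -0.141 tcp [571.2 140.2  46.4] tool x [ 0.001 -0.    -1.   ] y [ 0.99  -0.142  0.001] z [-0.142 -0.99   0.   ]
shift [0.003 0.003 0.001] turn [-0.001  0.    -0.   ] rows 0.0 0.0 j7 -0.68
[ 2.63583259e-01 -4.29641082e-04 -7.03188446e-01]
```

View pics/w5.png

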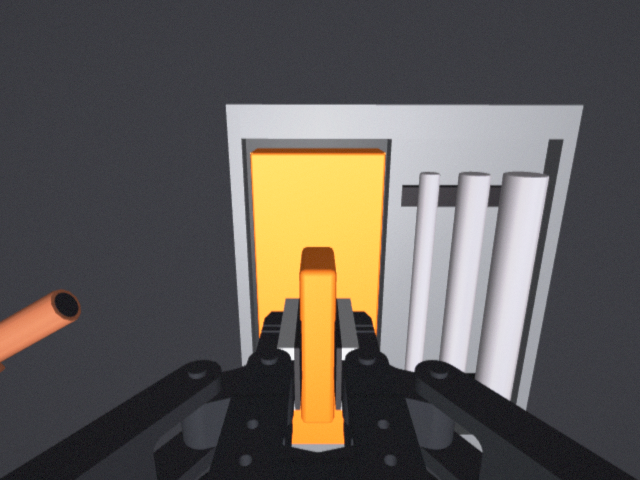

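The cover is inside the pocket walls (u 245–390) with gaps on both sides. I seat it, release, and rise.

{"name": "arm_command", "arguments": {
  "increments": [
    {"x":0.008,"y":0,"z":0,"rx":0,"ry":0,"rz":0,"claw":0},
    {"x":0.013,"y":0,"z":0,"rx":0,"ry":0,"rz":0,"claw":0},
    {"x":0.013,"y":0,"z":0,"rx":0,"ry":0,"rz":0,"claw":0.2},
    {"x":0.01,"y":0,"z":0,"rx":0,"ry":0,"rz":0,"claw":0.35},
    {"x":0,"y":0,"z":0,"rx":0,"ry":0,"rz":0,"claw":0.4},
    {"x":0,"y":0,"z":0,"rx":0,"ry":0,"rz":0,"claw":0.4}
  ]
}}

```text
clock: 7.02
tcp_pos: [571.4, 140.3, 46.5]
tcp_rot: [0.463, 0.535, 0.463, -0.534]
wrist_force: [0.4, 0.4, 0.4]
finger_gap: 0.403
```

{"name": "arm_command", "arguments": {
  "increments": [
    {"x":-0.1,"y":0,"z":0,"rx":0,"ry":0,"rz":0,"claw":0.4},
    {"x":-0.25,"y":0,"z":0,"rx":0,"ry":0,"rz":0,"claw":0.6},
    {"x":-0.5,"y":0,"z":0,"rx":0,"ry":0,"rz":0,"claw":0.8},
    {"x":-0.75,"y":0,"z":0,"rx":0,"ry":0,"rz":0,"claw":1},
    {"x":-1,"y":0,"z":0,"rx":0,"ry":0,"rz":0,"claw":1},
    {"x":-1,"y":0,"z":0,"rx":0,"ry":0,"rz":0,"claw":1}
  ]
}}

```text
clock: 7.52
tcp_pos: [573.2, 141.0, 203.0]
tcp_rot: [0.465, 0.538, 0.462, -0.531]
wrist_force: [0.7, 0.9, 0.8]
finger_gap: 0.999
```

```bash
python3 -c "
from bench import r
from h import *
s=r.state();plan(s,(402.5,341.5,170),.852+np.pi/2)
ci=r.camera_info('wrist');im,d=r.get_image('wrist');np.savez('w6.npz',im=im,d=d,**ci)
P=cloud(d,ci);hsv=cv2.cvtColor(im,cv2.COLOR_BGR2HSV);H,S,V=[hsv[...,i].astype(int) for i in range(3)]
o=(H>8)&(H<20)&(S>150)&(V>100)&(d>0)&(P[...,0]>535)
Z=P[...,2];print('cover',rect(P[o]));m=o&(abs(Z-26)<5);print(rect(P[m]),np.median(Z[m]));m=o&(Z>46);print(rect(P[m]),np.median(Z[m]))
m=(abs(Z-14.5)<4)&(V>110)&(S<50)&(d>0)&(P[...,0]>480)&(P[...,0]<700);print('tray',rect(P[m]))"
```

```text
yaw now -0.143 -> -0.719 tcp [573.2 141.  203. ] tool x [ 0.01   0.002 -1.   ] y [ 0.99  -0.142  0.009] z [-0.142 -0.99  -0.004]
shift [ 0.212 -1.319 -1.161] turn [ 0.288 -0.003 -0.004] rows 6.4 4.6 j7 -0.63
cover (array([570.8, 140.7]), 126.4, 49.5, np.float64(1.43))
(array([571.6, 140.6]), 126.4, 48.0, np.float64(1.43)) 24.117646092217512
(array([571.3, 140.4]), 59.2, 11.6, np.float64(1.431)) 49.74654935600293
tray (array([592.5,  65.5]), 300.9, 130.4, np.float64(1.428))
```

The cover is seated: top at about 25 mm, rib top at about 51 mm, centred at (571.5,140.5). Now on to the lug.

{"name": "arm_command", "arguments": {
  "increments": [
    {"x":0,"y":-0.2,"z":-0.18,"rx":0,"ry":0,"rz":0,"claw":1},
    {"x":0,"y":-0.35,"z":-0.32,"rx":0,"ry":0,"rz":0,"claw":1},
    {"x":0,"y":-0.53,"z":-0.46,"rx":0,"ry":0,"rz":0,"claw":1},
    {"x":0,"y":-0.7,"z":-0.6,"rx":0,"ry":0,"rz":0,"claw":1},
    {"x":0,"y":-0.86,"z":-0.75,"rx":0,"ry":0,"rz":0,"claw":1},
    {"x":0,"y":-0.86,"z":-0.75,"rx":0,"ry":0,"rz":0,"claw":1}
  ]
}}

```text
clock: 8.07
tcp_pos: [456.5, 275.4, 198.7]
tcp_rot: [0.465, 0.535, 0.465, -0.531]
wrist_force: [0.1, 1.3, 0.0]
finger_gap: 0.999
```

{"name": "arm_command", "arguments": {
  "increments": [
    {"x":0,"y":-0.15,"z":-0.13,"rx":0.06,"ry":0,"rz":0,"claw":1},
    {"x":0,"y":-0.3,"z":-0.26,"rx":0.12,"ry":0,"rz":0,"claw":1},
    {"x":0,"y":-0.45,"z":-0.4,"rx":0.18,"ry":0,"rz":0,"claw":1},
    {"x":0,"y":-0.46,"z":-0.41,"rx":0.24,"ry":0,"rz":0,"claw":1},
    {"x":0,"y":-0.46,"z":-0.41,"rx":0.288,"ry":0,"rz":0,"claw":1},
    {"x":0,"y":-0.46,"z":-0.41,"rx":0.288,"ry":0,"rz":0,"claw":1},
    {"x":0,"y":-0.46,"z":-0.41,"rx":0.288,"ry":0,"rz":0,"claw":1}
  ]
}}

```text
clock: 8.65
tcp_pos: [396.4, 345.4, 198.2]
tcp_rot: [0.295, 0.644, 0.296, -0.641]
wrist_force: [-0.1, 0.2, 0.3]
finger_gap: 1.002
```

```bash
cat > lug.py <<'E'
from bench import r
from h import *
s=r.state();plan(s,(402.5,341.5,170),-.719)
ci=r.camera_info('wrist');im,d=r.get_image('wrist');np.savez('w7.npz',im=im,d=d,**ci);cv2.imwrite('pics/w7.png',im)
P=cloud(d,ci);hsv=cv2.cvtColor(im,cv2.COLOR_BGR2HSV);H,S,V=[hsv[...,i].astype(int) for i in range(3)];X,Y,Z=P[...,0],P[...,1],P[...,2]
L=(d>0)&(Z>3.5)&(Z<40)&(Y>230)&(X>290)&(X<560)
for t,m in(('all',L),('palm',L&(S>90)&(Z<13)),('barrel',L&(S<70)&(V>90)&(Z>8)),('neck',L&(S>90)&(Z>15))):
    n,l,st,_=cv2.connectedComponentsWithStats(m.astype(np.uint8))
    if n<2: print(t,'none');continue
    m=l==1+np.argmax(st[1:,4]);p=P[m];print(t,len(p),rect(p),np.percentile(p[:,2],[50,98]).round(1))
E
python3 lug.py
```

```text
yaw now -0.708 -> -0.719 tcp [396.4 345.4 198.2] tool x [ 0.003  0.003 -1.   ] y [ 0.759 -0.651  0.001] z [-0.651 -0.759 -0.004]
shift [ 0.188  0.048 -0.006] turn [ 0.005 -0.002 -0.   ] rows 0.7 0.1 j7 -1.49
all 10182 (array([417.4, 360.4]), 180.6, 45.6, np.float64(0.849)) [25.5 30. ]
palm 1237 (array([374.5, 311.8]), 50.9, 45.6, np.float64(0.849)) [ 8.4 12.1]
barrel 6008 (array([443.9, 390.5]), 100.5, 29.8, np.float64(0.853)) [27.4 30.2]
neck 1194 (array([397.7, 338.3]), 38.9, 29.0, np.float64(0.846)) [24.8 29.3]
```

View pics/w7.png

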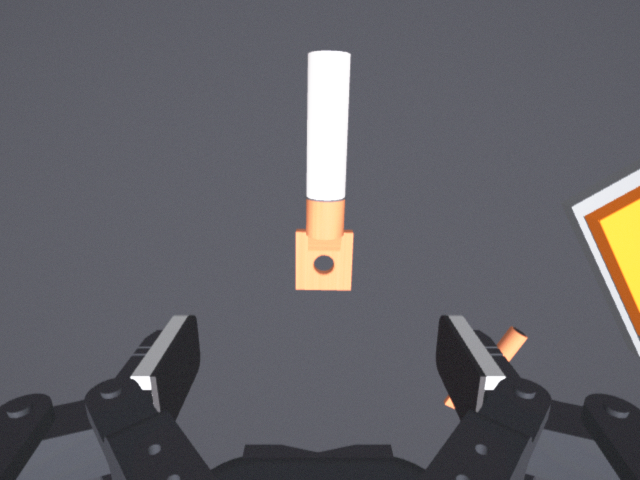

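All three parts agree on the balance point at (400.3,341.0) and a yaw of 0.849. The wrist view shows the lug straight ahead in tool axes at u≈325. I descend.

```bash
python3 -c "
from bench import r
from h import *
plan(r.state(),(401.6,342.4,60),-.722)"
```

```text
yaw now -0.708 -> -0.722 tcp [396.6 345.3 198.3] tool x [ 0.004  0.003 -1.   ] y [ 0.76  -0.65   0.001] z [-0.65  -0.76  -0.004]
shift [ 0.922  0.037 -0.003] turn [ 0.007 -0.002 -0.   ] rows 3.3 0.1 j7 -1.49
```

{"name": "arm_command", "arguments": {
  "increments": [
    {"x":0.2,"y":0.037,"z":-0.003,"rx":0.007,"ry":-0.002,"rz":0,"claw":1},
    {"x":0.45,"y":0.037,"z":-0.003,"rx":0.007,"ry":-0.002,"rz":0,"claw":1},
    {"x":0.65,"y":0.037,"z":-0.003,"rx":0.007,"ry":-0.002,"rz":0,"claw":1},
    {"x":0.85,"y":0.037,"z":-0.003,"rx":0.007,"ry":-0.002,"rz":0,"claw":1},
    {"x":0.92,"y":0.037,"z":-0.003,"rx":0.007,"ry":-0.002,"rz":0,"claw":1},
    {"x":0.92,"y":0.037,"z":-0.003,"rx":0.007,"ry":-0.002,"rz":0,"claw":1},
    {"x":0.92,"y":0.037,"z":-0.003,"rx":0.007,"ry":-0.002,"rz":0,"claw":1}
  ]
}}

```text
clock: 9.28
tcp_pos: [401.9, 342.4, 61.0]
tcp_rot: [0.291, 0.645, 0.291, -0.644]
wrist_force: [-0.2, -0.2, 1.0]
finger_gap: 1.005
```

```bash
python3 -c "
from bench import r
from h import *
plan(r.state(),(401.6,342.4,22.5),-.722)"
```

```text
yaw now -0.722 -> -0.722 tcp [401.9 342.4  61. ] tool x [ 0.001 -0.    -1.   ] y [ 0.751 -0.661  0.001] z [-0.661 -0.751 -0.001]
shift [ 0.257 -0.002  0.001] turn [ 0. -0. -0.] rows 0.9 0.0 j7 -1.49
```

{"name": "arm_command", "arguments": {
  "increments": [
    {"x":0.1,"y":-0.001,"z":0.001,"rx":0,"ry":0,"rz":0,"claw":1},
    {"x":0.2,"y":-0.001,"z":0.001,"rx":0,"ry":0,"rz":0,"claw":1},
    {"x":0.257,"y":-0.001,"z":0.001,"rx":0,"ry":0,"rz":0,"claw":1},
    {"x":0.257,"y":-0.001,"z":0.001,"rx":0,"ry":0,"rz":0,"claw":1}
  ]
}}

```text
clock: 9.62
tcp_pos: [401.8, 342.4, 22.5]
tcp_rot: [0.292, 0.644, 0.291, -0.644]
wrist_force: [0.1, -0.6, -0.7]
finger_gap: 1.001
```

{"name": "arm_command", "arguments": {
  "increments": [
    {"x":0,"y":0,"z":0,"rx":0,"ry":0,"rz":0,"claw":0.7},
    {"x":0,"y":0,"z":0,"rx":0,"ry":0,"rz":0,"claw":0.45},
    {"x":0,"y":0,"z":0,"rx":0,"ry":0,"rz":0,"claw":0.3},
    {"x":0,"y":0,"z":0,"rx":0,"ry":0,"rz":0,"claw":0},
    {"x":0,"y":0,"z":0,"rx":0,"ry":0,"rz":0,"claw":0},
    {"x":0,"y":0,"z":0,"rx":0,"ry":0,"rz":0,"claw":0},
    {"x":0,"y":0,"z":0,"rx":0,"ry":0,"rz":0,"claw":0},
    {"x":0,"y":0,"z":0,"rx":0,"ry":0,"rz":0,"claw":0}
  ],
  "force": 100
}}

```text
clock: 10.28
tcp_pos: [401.9, 342.5, 23.5]
tcp_rot: [0.291, 0.645, 0.291, -0.644]
wrist_force: [-3.6, -2.2, 20.1]
finger_gap: 0.312
```

{"name": "arm_command", "arguments": {
  "increments": [
    {"x":-0.03,"y":0,"z":0,"rx":0,"ry":0,"rz":0,"claw":0},
    {"x":-0.08,"y":0,"z":0,"rx":0,"ry":0,"rz":0,"claw":0},
    {"x":-0.15,"y":0,"z":0,"rx":0,"ry":0,"rz":0,"claw":0},
    {"x":-0.2,"y":0,"z":0,"rx":0,"ry":0,"rz":0,"claw":0},
    {"x":-0.2,"y":0,"z":0,"rx":0,"ry":0,"rz":0,"claw":0},
    {"x":-0.2,"y":0,"z":0,"rx":0,"ry":0,"rz":0,"claw":0}
  ]
}}

```text
clock: 10.78
tcp_pos: [402.1, 342.7, 54.0]
tcp_rot: [0.291, 0.645, 0.292, -0.643]
wrist_force: [0.4, -0.9, -4.8]
finger_gap: 0.311
```

```bash
cat > held.py <<'E'
from bench import r
from h import *
import sys
s=r.state();ci=r.camera_info('wrist');im,d=r.get_image('wrist');np.savez('w8.npz',im=im,d=d,**ci)
if len(sys.argv)>1: cv2.imwrite('pics/%s.png'%sys.argv[1],im)
P=cloud(d,ci);hsv=cv2.cvtColor(im,cv2.COLOR_BGR2HSV);S,V=hsv[...,1].astype(int),hsv[...,2]
M=rot(s['tcp_rot']).as_matrix();Q=(P-s['tcp_pos'])@M   # tool frame: x down, y jaw, lug x = -tool z
h,l,b=Q[...,0],-Q[...,2],Q[...,1]
m=(d>0)&(S<75)&(V>80)&(abs(b)<25)&(l>5)&(l<160)&(h>-25)&(h<30)
n,lab,st,_=cv2.connectedComponentsWithStats(m.astype(np.uint8));m=lab==1+np.argmax(st[1:,4])
p=P[m];L,Bb,Hh=l[m],b[m],h[m]
print('barrel l range',np.percentile(L,[.5,99.5]).round(1))
c=[]
for k in range(25,110,8):
    g=(L>=k)&(L<k+8)
    if g.sum()>30: c.append((k+4,(np.percentile(Bb[g],1)+np.percentile(Bb[g],99))/2,np.percentile(Hh[g],4)))
c=np.array(c);fb,fh=np.polyfit(c[:,0],c[:,1],1),np.polyfit(c[:,0],c[:,2],1)
end=np.percentile(L,99.8);mid=end-50
print('n',len(p),'end',end.round(1),'=> grasp x in lug ~',(116-end).round(1),'yaw slope',fb[0].round(4),'pitch slope(down+)',fh[0].round(4))
loc=np.array([np.polyval(fh,mid)+15,np.polyval(fb,mid),-mid]);w=s['tcp_pos']+M@loc
print('barrel mid tool',loc.round(1),'world',w.round(1),'lug yaw',np.arctan2(*(M@[0,fb[0],-1])[[1,0]]).round(3))
print(s['tcp_pos'].round(1),s['wrist_force'].round(1),s['finger_gap'],s['clock'])
E
python3 held.py w8
```

```text
barrel l range [ 14.1 105.4]
n 29114 end 106.0 => grasp x in lug ~ 10.0 yaw slope 0.0034 pitch slope(down+) 0.0086
barrel mid tool [  8.9  -0.1 -56. ] world [439.1 384.8  45.2] lug yaw 0.846
[402.1 342.7  54. ] [ 0.4 -0.9 -4.8] 0.31119209928700103 10.7833
```

View pics/w8.png

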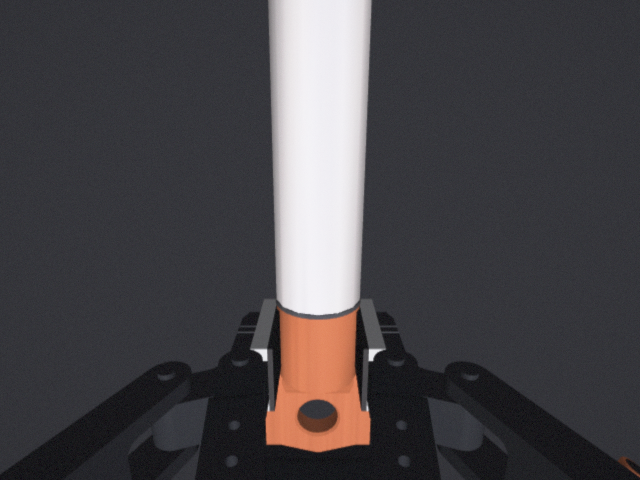

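The wrist view shows the lug straight in the jaws. The weld ring is at about (318,312) and the palm at (318,420). The barrel's far end is cut off by the frame, so I take the ring, 14 mm ahead of the TCP, as reference; the grasp is then about +2 mm from the balance point. Pitch is 0.009 rad, so it's level. I lift and carry.

{"name": "arm_command", "arguments": {
  "increments": [
    {"x":-0.15,"y":0,"z":0,"rx":0,"ry":0,"rz":0,"claw":0},
    {"x":-0.35,"y":0,"z":0,"rx":0,"ry":0,"rz":0,"claw":0},
    {"x":-0.6,"y":0,"z":0,"rx":0,"ry":0,"rz":0,"claw":0},
    {"x":-0.8,"y":0.05,"z":0.04,"rx":0,"ry":0,"rz":0,"claw":0},
    {"x":-1,"y":0.15,"z":0.13,"rx":0,"ry":0,"rz":0,"claw":0},
    {"x":-1,"y":0.3,"z":0.26,"rx":0,"ry":0,"rz":0,"claw":0},
    {"x":-1,"y":0.4,"z":0.35,"rx":0,"ry":0,"rz":0,"claw":0},
    {"x":-1,"y":0.5,"z":0.43,"rx":0,"ry":0,"rz":0,"claw":0}
  ],
  "force": 110
}}

```text
clock: 11.5
tcp_pos: [415.4, 243.0, 203.6]
tcp_rot: [0.291, 0.645, 0.291, -0.644]
wrist_force: [-0.4, -0.4, -3.3]
finger_gap: 0.306
```

{"name": "arm_command", "arguments": {
  "increments": [
    {"x":-0.05,"y":0.1,"z":0.09,"rx":0,"ry":0,"rz":0,"claw":0},
    {"x":-0.1,"y":0.25,"z":0.22,"rx":0,"ry":0,"rz":0,"claw":0},
    {"x":-0.2,"y":0.4,"z":0.35,"rx":0,"ry":0,"rz":0,"claw":0},
    {"x":-0.25,"y":0.55,"z":0.48,"rx":0,"ry":0,"rz":0,"claw":0},
    {"x":-0.25,"y":0.7,"z":0.61,"rx":0,"ry":0,"rz":0,"claw":0},
    {"x":-0.25,"y":0.85,"z":0.74,"rx":0,"ry":0,"rz":0,"claw":0},
    {"x":-0.25,"y":0.95,"z":0.82,"rx":0,"ry":0,"rz":0,"claw":0},
    {"x":-0.25,"y":0.95,"z":0.82,"rx":0,"ry":0,"rz":0,"claw":0}
  ]
}}

```text
clock: 12.17
tcp_pos: [441.3, 52.5, 240.8]
tcp_rot: [0.29, 0.645, 0.289, -0.645]
wrist_force: [0.3, -1.0, -4.1]
finger_gap: 0.31
```

```bash
python3 -c "
from bench import r
from h import *
s=r.state();plan(s,(466.9,-145.4,240),-1.726);print(s['clock'],s['wrist_force'],s['finger_gap'])"
```

```text
yaw now -0.727 -> -1.726 tcp [441.3  52.5 240.8] tool x [ 0.001 -0.001 -1.   ] y [ 0.747 -0.664  0.001] z [-0.664 -0.747  0.   ]
shift [0.007 1.004 0.873] turn [ 0.5   -0.    -0.001] rows 4.8 8.0 j7 -0.98
12.1667 [ 0.31729934 -1.03960979 -4.06727236] 0.3102654671328772
```

{"name": "arm_command", "arguments": {
  "increments": [
    {"x":0,"y":0.12,"z":0.1,"rx":0.05,"ry":0,"rz":0,"claw":0},
    {"x":0,"y":0.24,"z":0.2,"rx":0.1,"ry":0,"rz":0,"claw":0},
    {"x":0,"y":0.36,"z":0.3,"rx":0.16,"ry":0,"rz":0,"claw":0},
    {"x":0,"y":0.48,"z":0.42,"rx":0.22,"ry":0,"rz":0,"claw":0},
    {"x":0,"y":0.6,"z":0.52,"rx":0.28,"ry":0,"rz":0,"claw":0},
    {"x":0,"y":0.72,"z":0.63,"rx":0.34,"ry":0,"rz":0,"claw":0},
    {"x":0,"y":0.86,"z":0.75,"rx":0.39,"ry":0,"rz":0,"claw":0},
    {"x":0,"y":0.95,"z":0.83,"rx":0.44,"ry":0,"rz":0,"claw":0}
  ]
}}

```text
clock: 12.83
tcp_pos: [465.0, -137.4, 240.7]
tcp_rot: [-0.014, 0.707, -0.016, -0.707]
wrist_force: [-0.4, -0.9, -3.4]
finger_gap: 0.306
```

```bash
python3 -c "
from bench import r
from h import *
s=r.state();plan(s,(466.9,-145.4,240),-1.726);print(s['clock'],s['wrist_force'],s['finger_gap'])"
```

```text
yaw now -1.613 -> -1.726 tcp [ 465.  -137.4  240.7] tool x [ 0.    -0.002 -1.   ] y [-0.042 -0.999  0.002] z [-0.999  0.042 -0.001]
shift [ 0.005  0.053 -0.015] turn [ 0.057 -0.    -0.001] rows 0.2 0.9 j7 -1.25
12.8333 [-0.43906388 -0.9279185  -3.3696958 ] 0.30573381555450246
```

{"name": "arm_command", "arguments": {
  "increments": [
    {"x":0,"y":0.03,"z":-0.008,"rx":0.03,"ry":0,"rz":0,"claw":0},
    {"x":0.004,"y":0.053,"z":-0.015,"rx":0.057,"ry":0,"rz":0,"claw":0},
    {"x":0.004,"y":0.053,"z":-0.015,"rx":0.057,"ry":0,"rz":0,"claw":0},
    {"x":0.004,"y":0.053,"z":-0.015,"rx":0.057,"ry":0,"rz":0,"claw":0},
    {"x":0.004,"y":0.053,"z":-0.015,"rx":0.057,"ry":0,"rz":0,"claw":0}
  ]
}}

```text
clock: 13.25
tcp_pos: [466.9, -144.9, 240.0]
tcp_rot: [-0.054, 0.705, -0.055, -0.705]
wrist_force: [-0.7, 0.4, -3.8]
finger_gap: 0.308
```

```bash
sed -i 's/^end=.*/end=np.percentile(L,.5)+100;mid=end-50/' held.py
cat >> held.py <<'E'
G=np.array([530.1,-155.3]);u=np.array([np.cos(-.155),np.sin(-.155)])
H=hsv[...,0].astype(int);bm=(H>100)&(H<128)&(S>110)&(abs(P[...,2]-158)<8)&(d>0)
g=P[bm];print('blue',len(g),rect(g),np.median(g[:,2]))
gg=(w[:2]-G);print('barrel mid in beam x,y,z',(gg@u).round(1),(gg@[-u[1],u[0]]).round(1),(w[2]-115).round(1))
plan(s,(466.9,-145.4,124),-1.726)
E
python3 held.py w9
```

```text
barrel l range [ 13.8 105. ]
n 29090 end 113.8 => grasp x in lug ~ 2.2 yaw slope 0.0049 pitch slope(down+) 0.0195
barrel mid tool [  9.2   0.  -63.8] world [ 529.9 -154.7  230.8] lug yaw -0.158
[ 466.9 -144.9  240. ] [-0.7  0.4 -3.8] 0.3084098298593715 13.25
blue 24150 (array([ 528.7, -155.6]), 251.0, 50.1, np.float64(1.417)) 158.45291801347213
barrel mid in beam x,y,z -0.3 0.6 115.8
yaw now -1.724 -> -1.726 tcp [ 466.9 -144.9  240. ] tool x [ 0.    -0.002 -1.   ] y [-0.153 -0.988  0.002] z [-0.988  0.153 -0.   ]
shift [ 0.773  0.002 -0.   ] turn [ 0.001 -0.    -0.001] rows 2.8 0.0 j7 -1.32
```

View pics/w9.png

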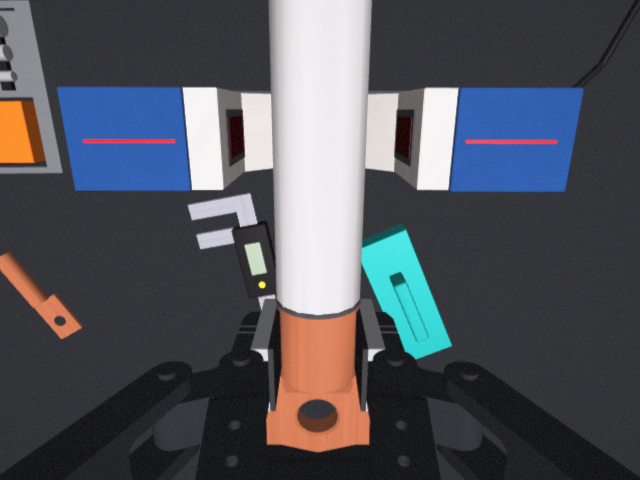

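The lug is over the gap: towers' blue tops at u 60–190 and 453–580, barrel centred at u≈318. It's square and centred within 1 mm by the numbers. I lower straight down in stages.

{"name": "arm_command", "arguments": {
  "increments": [
    {"x":0.07,"y":0.002,"z":0,"rx":0,"ry":0,"rz":0,"claw":0},
    {"x":0.16,"y":0.002,"z":0,"rx":0,"ry":0,"rz":0,"claw":0},
    {"x":0.25,"y":0.002,"z":0,"rx":0,"ry":0,"rz":0,"claw":0},
    {"x":0.34,"y":0.002,"z":0,"rx":0,"ry":0,"rz":0,"claw":0},
    {"x":0.4,"y":0.002,"z":0,"rx":0,"ry":0,"rz":0,"claw":0},
    {"x":0.4,"y":0.002,"z":0,"rx":0,"ry":0,"rz":0,"claw":0}
  ],
  "force": 120
}}

```text
clock: 13.8
tcp_pos: [466.4, -144.8, 178.7]
tcp_rot: [0.053, -0.704, 0.054, 0.706]
wrist_force: [-0.8, 0.2, -5.3]
finger_gap: 0.309
```

```bash
python3 held.py
```

```text
barrel l range [ 13.8 105. ]
n 29055 end 113.8 => grasp x in lug ~ 2.2 yaw slope 0.0032 pitch slope(down+) 0.0205
barrel mid tool [  9.2  -0.  -63.8] world [ 529.4 -154.4  169.4] lug yaw -0.155
[ 466.4 -144.8  178.7] [-0.8  0.2 -5.3] 0.3088932612120562 13.8
blue 36950 (array([ 528.8, -155.3]), 235.4, 50.2, np.float64(1.415)) 158.43883127420048
barrel mid in beam x,y,z -0.8 0.8 54.4
yaw now -1.723 -> -1.726 tcp [ 466.4 -144.8  178.7] tool x [-0.002 -0.001 -1.   ] y [-0.152 -0.988  0.001] z [-0.988  0.152  0.002]
shift [ 0.365  0.003 -0.005] turn [ 0.002  0.001 -0.001] rows 1.3 0.0 j7 -1.29
```

{"name": "arm_command", "arguments": {
  "increments": [
    {"x":0.07,"y":0.004,"z":0,"rx":0,"ry":0,"rz":0,"claw":0},
    {"x":0.15,"y":0.004,"z":0,"rx":0.001,"ry":0,"rz":0,"claw":0},
    {"x":0.23,"y":0.004,"z":0,"rx":0.001,"ry":0,"rz":0,"claw":0},
    {"x":0.31,"y":0.004,"z":0,"rx":0.001,"ry":0,"rz":0,"claw":0},
    {"x":0.36,"y":0.004,"z":0,"rx":0.001,"ry":0,"rz":0,"claw":0},
    {"x":0.36,"y":0.004,"z":0,"rx":0.001,"ry":0,"rz":0,"claw":0},
    {"x":0.36,"y":0.004,"z":0,"rx":0.001,"ry":0,"rz":0,"claw":0}
  ]
}}

```text
clock: 14.43
tcp_pos: [466.7, -145.6, 126.2]
tcp_rot: [0.054, -0.705, 0.055, 0.705]
wrist_force: [0.3, -0.2, -3.5]
finger_gap: 0.31
```

```bash
python3 held.py w10
python3 - <<'E'
from bench import r
import cv2,numpy as np
from h import *
im,d=r.get_image('scene');a=im[200:400,60:330];cv2.imwrite('pics/s2.png',np.hstack([cv2.resize(a,(540,400)),cv2.resize(im[140:340,250:430],(260,289)).copy() if 0 else cv2.resize(im[200:330,270:400],(260,260),).__class__((400,260,3),np.uint8)*0+np.vstack([cv2.resize(im[200:330,270:400],(260,260)),np.zeros((140,260,3),np.uint8)])]))
E
```

```text
barrel l range [ 13.8 105. ]
n 29038 end 113.8 => grasp x in lug ~ 2.2 yaw slope 0.0025 pitch slope(down+) 0.0178
barrel mid tool [  9.2  -0.1 -63.8] world [ 529.7 -155.4  116.9] lug yaw -0.157
[ 466.7 -145.6  126.2] [ 0.3 -0.2 -3.5] 0.31006260962700394 14.4333
blue 15159 (array([ 505.6, -151.9]), 156.7, 96.8, np.float64(1.417)) 158.2096368307561
barrel mid in beam x,y,z -0.4 -0.1 1.9
yaw now -1.725 -> -1.726 tcp [ 466.7 -145.6  126.2] tool x [-0.001 -0.001 -1.   ] y [-0.154 -0.988  0.001] z [-0.988  0.154  0.001]
shift [ 0.014 -0.002 -0.001] turn [ 0.     0.    -0.001] rows 0.1 0.0 j7 -1.27
```

View pics/s2.png

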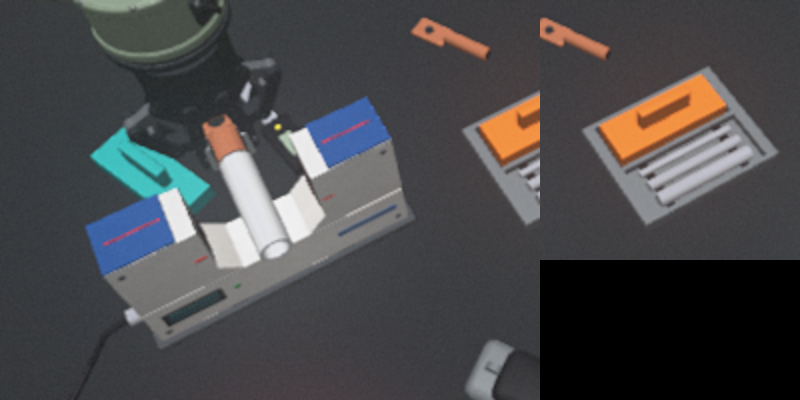

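The scene view shows the barrel centred in the gap and clear of both towers, and the cover flat in its pocket. A 2 mm trim and settle, then I hand in.

{"name": "arm_command", "arguments": {
  "increments": [
    {"x":0.01,"y":0,"z":0,"rx":0,"ry":0,"rz":0,"claw":0},
    {"x":0.01,"y":0,"z":0,"rx":0,"ry":0,"rz":0,"claw":0},
    {"x":0.01,"y":0,"z":0,"rx":0,"ry":0,"rz":0,"claw":0},
    {"x":0.01,"y":0,"z":0,"rx":0,"ry":0,"rz":0,"claw":0},
    {"x":0.01,"y":0,"z":0,"rx":0,"ry":0,"rz":0,"claw":0},
    {"x":0.01,"y":0,"z":0,"rx":0,"ry":0,"rz":0,"claw":0},
    {"x":0.01,"y":0,"z":0,"rx":0,"ry":0,"rz":0,"claw":0},
    {"x":0.01,"y":0,"z":0,"rx":0,"ry":0,"rz":0,"claw":0}
  ]
}}

```text
clock: 15.2
tcp_pos: [466.8, -145.7, 124.9]
tcp_rot: [-0.054, 0.705, -0.055, -0.705]
wrist_force: [0.5, -0.1, -3.8]
finger_gap: 0.311
```

```bash
python3 held.py && python3 -c "
from bench import r
print(abs(r.state()['qvel']).max());print(r.close_job())"
```

```text
barrel l range [ 13.8 105. ]
n 29036 end 113.8 => grasp x in lug ~ 2.2 yaw slope 0.0026 pitch slope(down+) 0.019
barrel mid tool [  9.1  -0.  -63.8] world [ 529.9 -155.5  115.8] lug yaw -0.157
[ 466.8 -145.7  124.9] [ 0.5 -0.1 -3.8] 0.3112292424001839 15.2
blue 13962 (array([ 506., -152.]), 155.9, 95.9, np.float64(1.417)) 158.17882200466235
barrel mid in beam x,y,z -0.2 -0.2 0.8
yaw now -1.725 -> -1.726 tcp [ 466.8 -145.7  124.9] tool x [-0.    -0.001 -1.   ] y [-0.154 -0.988  0.001] z [-0.988  0.154 -0.   ]
shift [ 0.006 -0.002 -0.   ] turn [ 0.    -0.    -0.001] rows 0.0 0.0 j7 -1.27
0.001001584711198981
the job is handed in; nothing more can be done
None
```

The orange cover is off the gauge and in its tray pocket, and the lug was still held level in the beam when I handed the job in at about 15 s. `r.close_job()` reports no verdict, so the checks below are my own measurements.

- **Cover:** it lies rim down and let go, about 1–1.5 mm off the pocket centre. Its top was at 24 mm and the rib at 50 mm, so it is on the pocket floor.
- **Lug position:** the barrel middle is at (-0.2, -0.2, +0.8) mm from the beam centre. It is square to within 0.002 rad, with about 0.02 rad of pitch (limit 0.07).
- **Grip:** about 2 mm from the balance point, with a 120 N grip setting. The wrist force showed only the lug's weight, about 4 N, and the arm was still.
- **Clearance and bystanders:** the last scene picture shows the barrel clear of both towers. I kept the arm away from the calipers, small copper lug and mouse, but did not measure their positions again at the end.

**What disagreed or failed:**
- The first three move calls were refused because I left out some fields; nothing moved.
- The top and wrist cameras put the gauge centre 1–1.5 mm apart, and the tray about 2 mm apart.
- In the last two checks, the gauge's blue-cap measurement was partly hidden by the arm, so I ignored it.
- The first lug check gave a grasp offset of 10 mm because the picture cut off the barrel end. I used the weld ring as the reference instead, which gave 2 mm.

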